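Comb ceramic rods into a grooved tray

TASK

Two white ceramic rods lie askew across the ridges of the grooved grey tray. Pick up the toothed hand rake (not the scraper, which has the same handle but a straight solid blade) and comb it across the ridges until each rod has dropped into a groove and lies along it; do not touch the rods with the robot itself. Then stand the rake back on the bench and let go.

Things in the scene. Friction and masses are not known exactly. Their poses are not given: they have to be found in the camera images.
- tray: grey tray fixed to the bench, 130 (x) x 212 mm (y); origin at the centre of its underside, z up. Nine V grooves run along x, pitch 22 mm, centred at y = 0, +-22 .. +-88 mm; ridge crests 23 mm above the bench. 34 mm high walls on three sides: the groove ends (120 mm clear between them) and y = -101 to -106 mm; the edge at y = +106 mm, to the robot's left, is open, level with the crests.
- rake: steel rake, 150 g, standing on its teeth and rear foot. Origin level with the tooth tips, below the grip point; x along the handle to the head, z up. Wood handle 18 mm wide, z 28 to 46, x -58 to 42 mm. Head 84 mm wide (y): four round 6 mm teeth, x 50 to 56, z 0 to 34 mm. Foot 30 mm wide, x -54 to -46, down to z 0. At the tray's left or right, head to the robot's right
- rod_a: white ceramic rod, 12 mm diameter, 90 mm long, 40 g; origin mid-length on its axis, x along the rod. Starts level on the tray's crests (axis 29 mm above the bench), 30 to 40 degrees askew to the grooves, clear of the other rod. Rolls freely; pushed from the side until nearly parallel it drops into a groove (axis then 18 mm up, top 24 mm).
- rod_b: white ceramic rod, 12 mm diameter, 90 mm long, 40 g; origin mid-length on its axis, x along the rod. Starts level on the tray's crests (axis 29 mm above the bench), 30 to 40 degrees askew to the grooves, clear of the other rod. Rolls freely; pushed from the side until nearly parallel it drops into a groove (axis then 18 mm up, top 24 mm).
Mind the look-alikes: they are no part of the job. What is shaped like the rod_a but yellow is not meant. Leave any blue look-alike of the rod_b alone.

How it is judged:
By the outcome, as a careful person would: the job done as asked, in the order asked, and still so for the second after the job is handed in, with the robot touching nothing.
It also fails if it takes over 51 s, if anything falls off the work surface, if the arm or the gripper's body presses on something with over 40 N, if the wrist force passes 120 N, or if a joint passes its speed limit or range.

ROBOT

A 7-joint arm with a two-finger parallel gripper is mounted at the origin on the work surface. World frame = base frame: x ahead of the robot, y to its left, z up, the work surface at z = 0. Lengths are in m, angles in rad, forces in N, time in s.
With the tool pointing down it reaches from about 0.4 to 0.875 m from the base axis. Payload 19.3 kg.
Tool frame: the origin (TCP) lies on the mounting face of the last link; the fingertips stand 173 mm ahead of it and the grasp point (between the pads) lies 155 mm ahead of it; z points along the fingers, y is the line along which they close (so a half turn about z gives the same grasp; the last joint's range is limited). The gripper opens to 85 mm and grips with 20 to 120 N. Pads are 22 mm wide; open, the fingers measure 114 mm over their backs; the gripper's body (76 mm by 85 mm) begins 54 mm behind the grasp point. The pads swing forward as they close: fully open they stand 13 mm farther back than shut.
Start: joints at [1.098, 0.521, -0.036, 1.599, 0.021, 1.021, -0.113], TCP at [0.245, -0.575, 0.405] pointing down, gripper open.
Joint ranges: [-2.91, 2.91], [-0.3, 2.13], [-1.5, 1.42], [0.17, 2.43], [-1.26, 4.41], [0.16, 1.93], [-2.52, 2.52]. Speed limits (rad/s): [1.89, 1.89, 2.39, 2.39, 3.01, 3.01, 3.01].

INTERFACE

Orientations are given as [roll, pitch, yaw] about the fixed x, y, z axes, in that order (R = Rz(yaw) Ry(pitch) Rx(roll)).
In Python, from workcell import bot, vision gives the robot as it stands.
- The arm moves only by the shell command python3 -m creep 'ROWS' [FORCE]. ROWS is JSON, a list that holds one entry, the list of rows, each a list of 7 numbers: the opening, from -1 (shut) to 1 (fully open), then the shift along the tool's x, y, z in cm, then the turn, a rotation vector about the tool's x, y, z in rad. In form: [[[grip, tx, ty, tz, rx, ry, rz], ...]]. A call has 1 to 12 rows; each row shifts and turns the commanded pose from where the row before left it, along the tool's axes as they then stand; what a row does not reach is not made up. A row lasts 1/8 s, in which the tool goes at most 62.5 mm and 10.7 degrees, less where a joint would pass 70% of its speed; a pose out of reach is approached as far as the arm can. A call with a gripper value outside its range is refused whole. The fingers move at their own pace and stop on an object; FORCE is the grip in N (left out, the last holds). Time passes only in rows, so rows that do not move let the fingers close. It gives the time, the measured TCP pose, the force, the opening and the grip force at its end, in the units of the state.
- bot.observe(): the state, without advancing time (a new reading comes with each control period).
- vision.grab_frame(name): name is "side" or "top" or "wrist"; returns a dict with "image" (400x640x3 uint8, blue, green, red), "depth" (400x640 float32, m along the optical axis (not along the pixel's ray), 0 where there is no reading), "fovy" (degrees; the focal length in pixels is half the picture's height over the tangent of half this angle, whatever the lens; pixels are square), "cx", "cy" (the principal point, pixels), "k1" (the pictures are not rectified: a ray, as slopes to the right and down, at radius r is drawn at 1 + k1 r^2 times it, then the intrinsics apply), "cam_to_world" (4x4, takes a point from camera to world coordinates); the wrist camera has in their place "tool_from_camera" (4x4, takes a point from camera to tool coordinates, whose origin is the TCP and whose axes are the flange's). Camera axes: x right, y down, z forward; pixel columns grow to the right and rows downward; lengths in m; the calibration is good to about 2 mm. A picture is of the moment at which its call begins: read the wrist's pose just before it.
- bot.job_done(): hands the job in; it is judged then, once.
The state is a dict: "clock": time; "qpos": joint angles; "qd": joint speeds; "joint_efforts": joint torques, N m; "position": TCP position; "tool_rot": TCP orientation; "force": force on the tool from outside, world axes, zero at the start; "moment": the same for the moment, N m; "grip_width": finger opening in m; "finger_force": force on a finger pad.
Only numpy, scipy, OpenCV 4.12 (cv2) and the standard library are available. Lean on these libraries where they do the work, as an engineer would, in place of code of your own. Each camera call takes 0.05 s, during which the arm holds its last target. There are 200 camera calls.

## Working session

There is one attempt and no reset: what is moved stays moved. The work goes in short steps, Python scripts to look and compute and a shell command to move; the robot and the scene stay as the last step left them, time stands still between calls to the robot, and variables do not carry over. Pictures are saved under pics/ and viewed, at most 13 in all, crops included, and the job is handed in when it is done.

```bash
mkdir -p pics; ls; python3 - <<'E'
from workcell import bot, vision
import cv2,numpy as np
s=bot.observe(); print({k:np.round(v,3) for k,v in s.items()})
for n in ("top","side"):
    f=vision.grab_frame(n); cv2.imwrite(f"pics/{n}0.png",f["image"]); np.savez(f"/tmp/{n}0.npz",**f)
    print(n,f["fovy"],f["cx"],f["cy"],f["k1"],np.round(f["cam_to_world"],3))
E
```

```text
pics
{'clock': np.float64(0.0), 'qpos': array([ 1.098,  0.522, -0.036,  1.6  ,  0.021,  1.021, -0.113]), 'qd': array([-0.   , -0.002, -0.001, -0.001,  0.002,  0.   ,  0.   ]), 'joint_efforts': array([-2.0000e-03, -9.2712e+01,  1.9790e+00, -3.6993e+01,  1.8000e-02,
        8.0000e-03, -0.0000e+00]), 'position': array([ 0.245, -0.575,  0.404]), 'tool_rot': array([-3.14 ,  0.   ,  0.403]), 'force': array([ 1.015, -0.624,  0.319]), 'moment': array([-0.022, -0.013, -0.009]), 'finger_force': np.float64(0.0), 'grip_width': np.float64(0.085)}
top 44.876865693670844 329.0510039682524 197.55204716638985 -0.14281536433133324 [[ 3.000e-02 -9.990e-01  4.200e-02  4.310e-01]
 [-1.000e+00 -3.000e-02  4.000e-03  1.000e-03]
 [-3.000e-03 -4.200e-02 -9.990e-01  1.135e+00]
 [ 0.000e+00  0.000e+00  0.000e+00  1.000e+00]]
side 52.71249614901921 327.8646722022877 200.01332443966922 -0.04982512980408214 [[-0.955 -0.183  0.232  0.267]
 [-0.295  0.546 -0.784  0.766]
 [ 0.017 -0.818 -0.575  0.625]
 [ 0.     0.     0.     1.   ]]
```

View pics/top0.png

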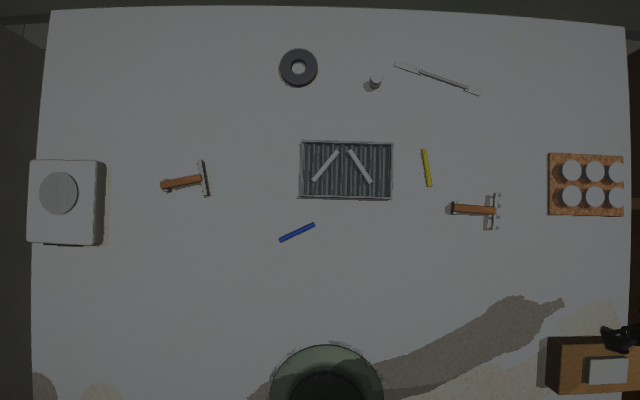

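View pics/side0.png

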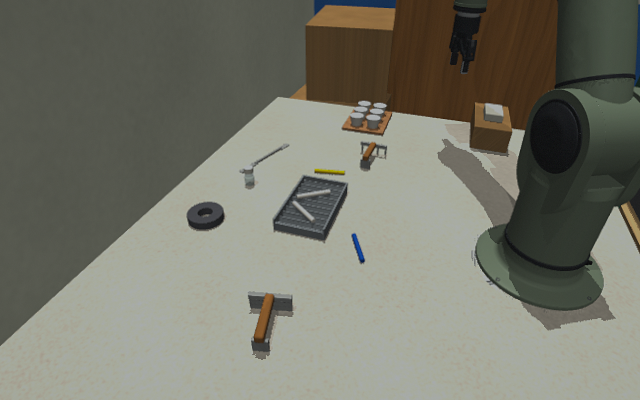

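The top view shows two orange-handled tools, at (183,182) and (475,210). In the side view they are at (265,315), with a solid blade (the scraper), and (370,152), which looks toothed (the rake). The white rods are at top (325,166) and (360,166). The yellow (427,168) and blue (297,232) rods are look-alikes. I'll measure and check with a crop.

```bash
cat > h.py <<'E'
import numpy as np,cv2
def K(f):
    F=200/np.tan(np.radians(f["fovy"])/2); return np.array([[F,0,f["cx"]],[0,F,f["cy"]],[0,0,1.]])
def cast(f,px,z,T=None):
    px=np.asarray(px,float).reshape(-1,1,2); k=K(f)
    # k1 model: distorted = r(1+k1 r^2): OpenCV convention
    n=cv2.undistortPointsIter(px,k,np.array([float(f["k1"]),0,0,0]),None,None,(3,50,1e-10)).reshape(-1,2)
    T=f["cam_to_world"] if T is None else T
    d=np.c_[n,np.ones(len(n))]@T[:3,:3].T; o=T[:3,3]
    return o+d*((z-o[2])/d[:,2])[:,None]
def blobs(mask,amin):
    c,_=cv2.findContours(mask.astype(np.uint8),cv2.RETR_EXTERNAL,cv2.CHAIN_APPROX_NONE)
    return [x for x in c if cv2.contourArea(x)>amin]
def rect(f,c,z,T=None):
    p=cast(f,c.reshape(-1,2),z,T)[:,:2]
    (x,y),(w,h),a=cv2.minAreaRect((p*1000).astype(np.float32))
    if w<h: w,h,a=h,w,a+90
    a=(a+90)%180-90
    return np.round([x,y,w,h,a],1)
E
python3 - <<'E'
from h import *
f=np.load("/tmp/top0.npz"); im=f["image"]
hsv=cv2.cvtColor(im,cv2.COLOR_BGR2HSV); H,S,V=cv2.split(hsv)
orange=(H<16)&(S>110)
for c in blobs(orange,40):
    m=c.reshape(-1,2).mean(0)
    if m[0]<520: print("handle",m.round(),rect(f,c,.046))
b=np.zeros_like(V);b[145:196,304:390]=1
w=(V>125)&(S<60)&(b>0)
for c in blobs(w,40): print("rod",c.reshape(-1,2).mean(0).round(),rect(f,c,.029))
print(V[150:190:6,300:320].tolist()[:2])
# heads: bright/dark near rake
roi=slice(185,240),slice(440,515)
cv2.imwrite("pics/rake.png",cv2.resize(np.hstack([im[185:240,440:515],im[155:210,155:230],im[140:195,297:372]]),None,fx=3.5,fy=3.5,interpolation=cv2.INTER_CUBIC))
# tray: dark
t=(V<115);t[:, :295]=0;t[:,398:]=0;t[:136]=0;t[204:]=0
cs=blobs(t,500)
for c in cs: print("tray",c.reshape(-1,2).min(0),c.reshape(-1,2).max(0),rect(f,c,.034))
E
```

```text
handle [474. 209.] [ 461.9 -324.8   97.9   16.7   87.2]
handle [181. 181.] [504.9 347.3  96.9  16.9 -77.9]
[[76, 75, 85, 82, 77, 52, 57, 55, 66, 71, 51, 47, 45, 68, 78, 56, 55, 63, 75, 66], [75, 79, 83, 76, 73, 51, 53, 53, 73, 80, 53, 45, 51, 60, 61, 54, 53, 67, 72, 52]]
tray [295 136] [397 203] [543.7 -30.9 234.4 154.1 -88.2]
```

View pics/rake.png

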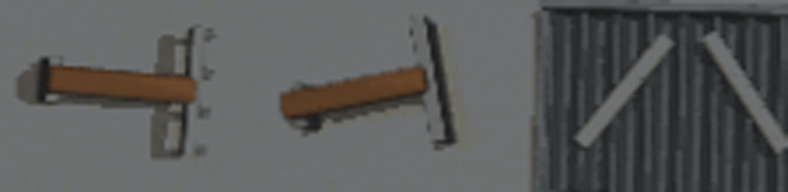

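The crop confirms it. The right tool (left panel, about (475,210) in the top image) has four separate teeth, and the other has a solid blade. Next I'll refine the rods and the tray.

```bash
python3 - <<'E'
from h import *
for n,box in (("top",(136,203,296,397)),("side",(170,243,268,352))):
    f=np.load(f"/tmp/{n}0.npz"); im=f["image"]
    hsv=cv2.cvtColor(im,cv2.COLOR_BGR2HSV); H,S,V=cv2.split(hsv)
    y0,y1,x0,x1=box; m=np.zeros(V.shape,bool); m[y0:y1,x0:x1]=1
    g=cv2.GaussianBlur(V,(3,3),0)
    print(n,"bench",V[y0+1,x0:x0+3], "rodmax",np.percentile(V[y0+8:y1-8,x0+8:x1-8],[50,90,97,99]), "S",S[y0,x0])
    for c in blobs(m&(V>(105 if n=="top" else 150))&(S<80),25):
        print(" rod?",c.reshape(-1,2).mean(0).round(1),cv2.contourArea(c),rect(f,c,.029))
    t=m&(V<(95 if n=="top" else 130))
    for c in blobs(cv2.morphologyEx(t.astype(np.uint8),cv2.MORPH_CLOSE,np.ones((5,5))),500):
        print(" tray",c.reshape(-1,2).min(0),c.reshape(-1,2).max(0),rect(f,c,.034),rect(f,c,0.0))
E
```

```text
top bench [112 112 111] rodmax [ 56.  80. 112. 113.] S 7
 rod? [359.9 165.6] 79.0 [553.9 -62.3  87.3   7.3  34.1]
 rod? [325.  165.2] 91.0 [551.9  17.9  86.9   7.4 -37.9]
 rod? [345.9 169.2] 805.5 [545.4 -31.  230.9 152.5 -88.2]
 tray [297 139] [393 200] [542.6 -28.8 216.3 136.3 -89.9] [546.  -29.7 223.  140.5 -89.9]
side bench [172 173 172] rodmax [ 85. 172. 173. 176.] S 13
 rod? [303.  210.2] 57.0 [553.9  13.8  88.1   8.4 -39.5]
 rod? [313.2 192.7] 29.5 [553.6 -65.8  87.3   8.8  34.4]
 rod? [310.9 205.8] 2270.5 [550.6 -23.9 313.2 237.8 -71.3]
 tray [273 171] [347 242] [536.1 -30.6 298.7 142.8  89.9] [551.5 -76.4 315.9 151.   89.9]
```

```bash
python3 -m creep '[[[1,0,0,1.4,0,0,-0.16],[1,0,0,1.4,0,0,-0.16],[1,0,0,1.4,0,0,-0.16],[1,0,0,1.4,0,0,-0.16],[1,0,0,1.4,0,0,-0.16],[1,0,0,1.4,0,0,-0.16],[1,0,0,1.4,0,0,-0.16]]]'
python3 -m creep '[[[1,3.6,2.9,0,0,0,0],[1,3.6,2.9,0,0,0,0],[1,3.6,2.9,0,0,0,0],[1,3.6,2.9,0,0,0,0],[1,3.6,2.9,0,0,0,0],[1,3.6,2.9,0,0,0,0],[1,3.6,2.9,0,0,0,0],[1,0,0,0,0,0,0],[1,0,0,0,0,0,0]]]'
cat >> h.py <<'E'
from scipy.spatial.transform import Rotation as Rn
def need(s,p,yaw):
    "remaining shift (tool cm) and turn (rotvec) to TCP p, tool down at yaw"
    R=Rn.from_euler("xyz",s["tool_rot"]); G=Rn.from_euler("xyz",[np.pi,0,yaw])
    return "shift cm",np.round(R.inv().apply(np.array(p)-s["position"])*100,2),"turn",np.round((R.inv()*G).as_rotvec(),3)
def wristT(s,f):
    T=np.eye(4);T[:3,:3]=Rn.from_euler("xyz",s["tool_rot"]).as_matrix();T[:3,3]=s["position"]; return T@f["tool_from_camera"]
E
python3 - <<'E'
from h import *
from workcell import bot,vision
s=bot.observe(); f=vision.grab_frame("wrist"); T=wristT(s,f)
cv2.imwrite("pics/w1.png",f["image"])
hsv=cv2.cvtColor(f["image"],cv2.COLOR_BGR2HSV); H,S,V=cv2.split(hsv)
for c in blobs((H<16)&(S>110),800): print(c.reshape(-1,2).mean(0),rect(f,c,.046,T))
print(s["qpos"].round(2),s["position"].round(4),s["tool_rot"].round(3)); print(need(s,[.4615,-.3328,.193],1.522))
E
```

```text
clock: 0.98
position: [0.2449, -0.5749, 0.3059]
tool_rot: [-3.141, -0.001, 1.528]
force: [-0.6, -1.1, 0.1]
grip_width: 0.0854
finger_force: 0.0
clock: 2.1
position: [0.4595, -0.3333, 0.3064]
tool_rot: [-3.141, 0.0, 1.523]
force: [-0.9, -1.4, -0.0]
grip_width: 0.0853
finger_force: 0.0
[318.58596491 186.70877193] [ 462.1 -324.8   96.4   15.4   87.1]
[ 0.75  0.57 -0.32  1.83  0.24  0.78  0.26] [ 0.4595 -0.3333  0.3064] [-3.141  0.     1.523]
('shift cm', array([ 0.06,  0.2 , 11.34]), 'turn', array([-0.001,  0.   ,  0.001]))
```

View pics/w1.png

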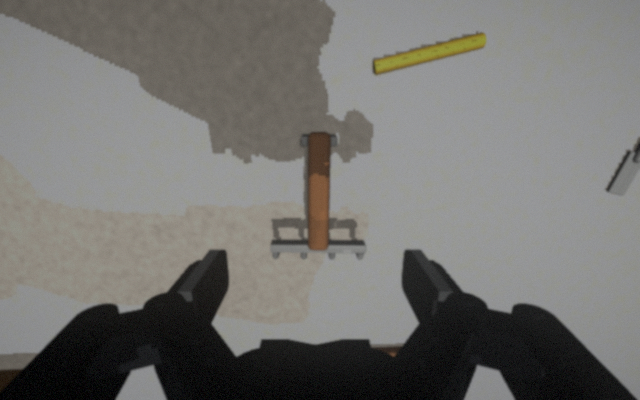

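The wrist view agrees. The handle is centred at about (318,187) and the four teeth are at row 250. Descending to grasp.

```bash
python3 -m creep '[[[1,0,0.2,2.5,0,0,0],[1,0,0,3,0,0,0],[1,0,0,3,0,0,0],[1,0,0,2,0,0,0],[1,0,0,0.8,0,0,0],[1,0,0,0,0,0,0],[-0.6,0,0,0,0,0,0],[-0.6,0,0,0,0,0,0],[-0.8,0,0,0,0,0,0],[-0.8,0,0,0,0,0,0],[-0.8,0,0,0,0,0,0],[-0.8,0,0,0,0,0,0]]]' 70
python3 -m creep '[[[-0.8,0,0,0,0,0,0],[-0.8,0,0,0,0,0,0]]]'
```

```text
clock: 3.65
position: [0.4619, -0.3332, 0.1941]
tool_rot: [3.141, 0.0, 1.523]
force: [-1.1, 0.5, 7.1]
grip_width: 0.0168
finger_force: 68.1
clock: 3.9
position: [0.4619, -0.3332, 0.1941]
tool_rot: [3.141, 0.0, 1.523]
force: [-1.4, 1.9, 6.0]
grip_width: 0.0169
finger_force: 68.1
```

```bash
python3 -m creep '[[[-0.8,0,0,-3,0,0,0],[-0.8,0,0,-3,0,0,0],[-0.8,0,0,-3,0,0,-0.048],[-0.8,3,0.8,-3,0,0,0],[-0.8,5,0.9,0,0,0,0],[-0.8,5,0.9,0,0,0,0],[-0.8,5,0.9,0,0,0,0],[-0.8,5,0.9,0,0,0,0],[-0.8,5,0.9,0,0,0,0],[-0.8,5,0.9,0,0,0,0],[-0.8,5,0.9,0,0,0,0],[-0.8,5,0.9,0,0,0,0]]]'
python3 -m creep '[[[-0.8,5,0.9,0,0,0,0],[-0.8,2.5,0.2,0,0,0,0],[-0.8,0,0,0,0,0,0],[-0.8,0,0,0,0,0,0]]]'
python3 - <<'E'
from h import *
from workcell import bot,vision
s=bot.observe(); f=vision.grab_frame("top"); g=vision.grab_frame("side")
a=f["image"][115:225,180:420];b=g["image"][100:340,180:400]
cv2.imwrite("pics/m1.png",np.hstack([cv2.resize(a,None,fx=2,fy=2,interpolation=2)[:220],cv2.resize(b,(220,220))]))
print(s["position"].round(4),s["tool_rot"].round(3),s["qpos"].round(2)); print(need(s,[.553,.150,.24],np.pi/2))
E
```

```text
clock: 5.4
position: [0.5419, 0.0985, 0.3138]
tool_rot: [3.142, 0.0, 1.571]
force: [1.6, -1.4, -1.9]
grip_width: 0.0168
finger_force: 68.9
clock: 5.9
position: [0.5528, 0.1711, 0.3135]
tool_rot: [-3.141, 0.001, 1.57]
force: [-0.5, 0.4, -1.4]
grip_width: 0.0171
finger_force: 68.9
[0.5528 0.1711 0.3135] [-3.141e+00  1.000e-03  1.570e+00] [-0.14  0.58 -0.37  1.79  0.28  0.82 -0.65]
('shift cm', array([-2.11,  0.02,  7.36]), 'turn', array([-0.   ,  0.001, -0.001]))
```

View pics/m1.png

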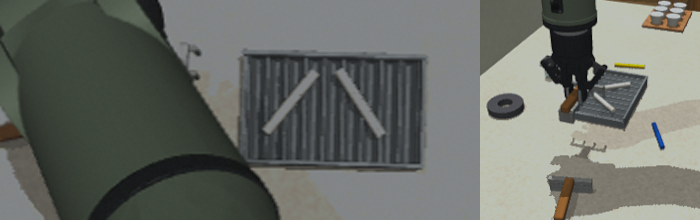

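The rake is held with its head to the right, above the tray's open edge, and the rods are untouched. I'll check the rake's tilt in the grip by wrist depth before lowering.

```bash
python3 - <<'E'
from h import *
from workcell import bot,vision
f=vision.grab_frame("wrist"); hsv=cv2.cvtColor(f["image"],cv2.COLOR_BGR2HSV); H,S,V=cv2.split(hsv)
m=cv2.erode(((H<16)&(S>110)).astype(np.uint8),np.ones((3,3)))
ys,xs=np.nonzero(m); d=f["depth"][ys,xs]
n=cv2.undistortPointsIter(np.c_[xs,ys].astype(float).reshape(-1,1,2),K(f),np.array([float(f["k1"]),0,0,0]),None,None,(3,50,1e-10)).reshape(-1,2)
P=(np.c_[n,np.ones(len(n))]*d[:,None])@f["tool_from_camera"][:3,:3].T+f["tool_from_camera"][:3,3]
P=P[(d>0)&(abs(P[:,1])<.008)&(P[:,2]<.2)&(P[:,2]>.1)]
print(len(P),P.min(0).round(4),P.max(0).round(4))
for lo in np.arange(-.06,.08,.01):
    q=P[(P[:,0]>=lo)&(P[:,0]<lo+.01)]
    if len(q): print(round(lo,3),len(q),np.percentile(q[:,2],[10,50]).round(4),np.median(q[:,1]).round(4))
E
```

```text
5118 [-0.0355 -0.008   0.145 ] [0.0553 0.0078 0.151 ]
-0.04 259 [0.1466 0.1473] -0.0004
-0.03 558 [0.1466 0.1473] -0.0004
-0.02 604 [0.1465 0.1473] -0.0004
-0.01 620 [0.1465 0.1473] -0.0004
0.0 567 [0.1464 0.1472] 0.0001
0.01 618 [0.1464 0.1471] -0.0004
0.02 611 [0.1464 0.1472] -0.0008
0.03 567 [0.1462 0.1471] -0.0008
0.04 478 [0.1463 0.1471] -0.0016
0.05 236 [0.1462 0.1471] -0.0012
```

```bash
python3 -m creep '[[[-0.8,-0.8,0,3,0,0,0],[-0.8,0,0,3,0,0,0],[-0.8,0,0,2,0,0,0],[-0.8,0,0,1.2,0,0,0],[-0.8,0,0,0,0,0,0],[-0.8,0,0,0,0,0,0]]]'
```

```text
clock: 6.8
position: [0.5531, 0.1638, 0.2225]
tool_rot: [3.141, -0.0, 1.57]
force: [-0.9, 0.6, -1.2]
grip_width: 0.0166
finger_force: 68.9
```

```bash
python3 -m creep '[[[-0.8,-1,0,0.25,0,0,0],[-0.8,-1.5,0,0,0,0,0],[-0.8,-1.5,0,0,0,0,0],[-0.8,-1,0,0,0,0,0],[-0.8,-0.5,0,0,0,0,0],[-0.8,-0.5,0,0,0,0,0],[-0.8,-0.5,0,0,0,0,0],[-0.8,-0.5,0,0,0,0,0],[-0.8,-0.5,0,0,0,0,0],[-0.8,-0.5,0,0,0,0,0],[-0.8,0,0,0,0,0,0]]]'
cat > look.py <<'E'
from h import *
import sys
from workcell import bot,vision
s=bot.observe(); print(s["clock"],s["position"].round(4),"front y",round(s["position"][1]-.056,4))
ims=[]
for n,(y0,y1,x0,x1),th in (("top",(138,202,298,394),105),("side",(165,245,265,355),150)):
    f=vision.grab_frame(n); im=f["image"]; ims.append(cv2.resize(im[y0-10:y1+10,x0-10:x1+10],(440,320),interpolation=cv2.INTER_CUBIC))
    hsv=cv2.cvtColor(im,cv2.COLOR_BGR2HSV); H,S,V=cv2.split(hsv)
    m=np.zeros(V.shape,bool); m[y0:y1,x0:x1]=1
    for c in blobs(m&(V>th)&(S<80),20):
        r=rect(f,c,.029)
        if r[2]<110: print(n,c.reshape(-1,2).mean(0).round(),r, "z18:",rect(f,c,.018)[:2])
if len(sys.argv)>1: cv2.imwrite(sys.argv[1],np.hstack(ims)[:, :800])
E
python3 look.py pics/m2.png
```

```text
clock: 8.18
position: [0.5529, 0.0834, 0.2192]
tool_rot: [3.142, 0.0, 1.57]
force: [0.4, -0.4, -1.2]
grip_width: 0.0171
finger_force: 68.9
8.175 [0.5529 0.0834 0.2192] front y 0.0274
top [360. 166.] [553.6 -62.3  89.4  10.1  34.2] z18: [554.8 -62.9]
top [336. 149.] [590.2  -5.6  17.6   9.3 -24.7] z18: [591.8  -5.7]
side [268. 172.] [ 705.1 -122.1   87.3   22.5  -65.6] z18: [ 713.2 -138.5]
```

View pics/m2.png

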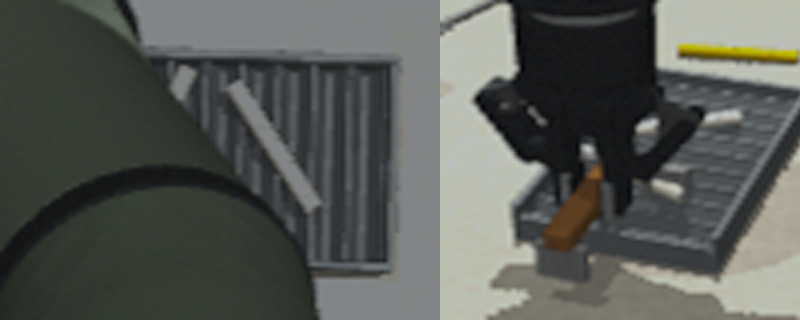

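The top view shows A's far end at crop (185,82), starting to turn. B is unmoved at (275,145). Continuing slowly, watching with the wrist camera.

```bash
python3 -m creep '[[[-0.8,-0.4,0,-0.05,0,0,0],[-0.8,-0.4,0,0,0,0,0],[-0.8,-0.4,0,0,0,0,0],[-0.8,-0.4,0,0,0,0,0],[-0.8,-0.4,0,0,0,0,0],[-0.8,0,0,0,0,0,0]]]'
cat > wl.py <<'E'
from h import *
import sys
from workcell import bot,vision
s=bot.observe(); f=vision.grab_frame("wrist"); T=wristT(s,f); im=f["image"]
print("front y",round(s["position"][1]-.056,4),"tips z",round(s["position"][2]-.1941,4))
hsv=cv2.cvtColor(im,cv2.COLOR_BGR2HSV); H,S,V=cv2.split(hsv)
for c in blobs((V>140)&(S<60),300):
    m=c.reshape(-1,2).mean(0).round(); r=rect(f,c,.029,T)
    if r[2]<120 : print(m,r,"z18",rect(f,c,.018,T)[:2])
cv2.imwrite(sys.argv[1],im)
E
python3 wl.py pics/w2.png
```

```text
clock: 9.02
position: [0.5529, 0.0634, 0.2197]
tool_rot: [3.141, 0.0, 1.57]
force: [-0.4, 0.1, -1.7]
grip_width: 0.0168
finger_force: 68.9
front y 0.0074 tips z 0.0256
[244. 178.] [514.7 102.   33.1  32.  -11.7] z18 [512.1  99.7]
```

View pics/w2.png

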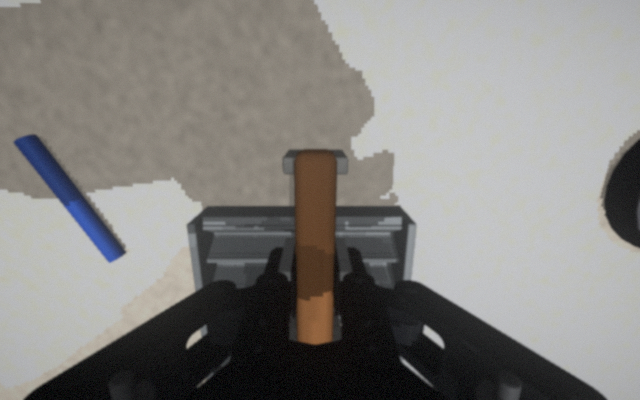

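The wrist camera looks back over the handle and can't see the head, so I'll use the top and side views.

```bash
python3 -m creep '[[[-0.8,-0.4,0,0,0,0,0],[-0.8,-0.4,0,0,0,0,0],[-0.8,-0.4,0,0,0,0,0],[-0.8,-0.2,0,0,0,0,0],[-0.8,0,0,0,0,0,0]]]'
python3 look.py pics/m3.png
```

```text
clock: 9.7
position: [0.5529, 0.0497, 0.2197]
tool_rot: [-3.142, -0.0, 1.571]
force: [-0.5, -0.4, -0.6]
grip_width: 0.0165
finger_force: 68.9
9.7 [0.5529 0.0497 0.2197] front y -0.0063
```

View pics/m3.png

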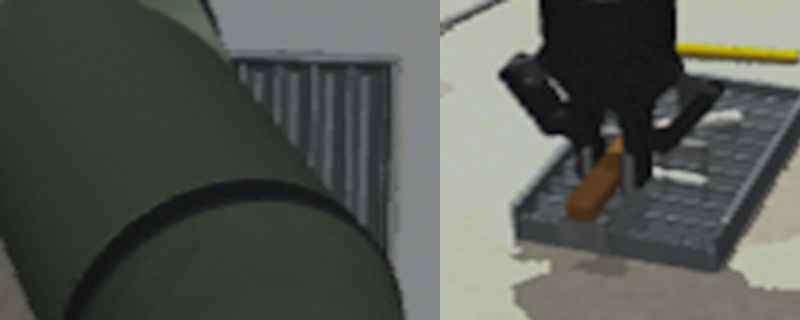

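```bash
cat > look.py <<'E'
from h import *
import sys
from workcell import bot,vision
s=bot.observe(); print(s["clock"],s["position"].round(4),"front y",round(s["position"][1]-.056,4))
ims=[]
poly=np.array([[x,y,.025] for x,y in((.487,.07),(.599,.07),(.599,-.126),(.487,-.126))])
for n,th in (("top",100),("side",140)):
    f=vision.grab_frame(n); im=f["image"]; C=np.linalg.inv(f["cam_to_world"])
    p=cv2.projectPoints(poly,cv2.Rodrigues(C[:3,:3])[0],C[:3,3],K(f),np.array([float(f["k1"]),0,0,0]))[0].reshape(-1,2)
    m=cv2.fillPoly(np.zeros(im.shape[:2],np.uint8),[p.round().astype(int)],1)>0
    x0,y0=p.min(0).astype(int)-12; x1,y1=p.max(0).astype(int)+12
    ims.append(cv2.resize(im[y0:y1,x0:x1],(400,300),interpolation=cv2.INTER_CUBIC))
    hsv=cv2.cvtColor(im,cv2.COLOR_BGR2HSV); H,S,V=cv2.split(hsv)
    for c in blobs(m&(V>th)&(S<80),6): print(n,c.reshape(-1,2).mean(0).round(),"z29",rect(f,c,.029), "z18",rect(f,c,.018))
if len(sys.argv)>1: cv2.imwrite(sys.argv[1],np.hstack(ims))
E
python3 look.py; python3 -m creep '[[[-0.8,-0.4,0,0,0,0,0],[-0.8,-0.4,0,0,0,0,0],[-0.8,-0.4,0,0,0,0,0],[-0.8,-0.2,0,0,0,0,0],[-0.8,0,0,0,0,0,0]]]';python3 look.py
```

```text
9.8 [0.5528 0.05   0.2197] front y -0.006
side [314. 209.] z29 [527.8   3.6  32.3  10.5  -4.4] z18 [532.6 -10.5  32.9  10.7  -4.4]
side [325. 190.] z29 [527.5 -85.8  24.7  11.4  35.1] z18 [ 532.3 -101.5   25.2   11.6   35.1]
clock: 10.52
position: [0.5529, 0.0357, 0.2197]
tool_rot: [-3.142, -0.0, 1.57]
force: [-0.2, 0.6, -0.7]
grip_width: 0.0167
finger_force: 68.9
10.525 [0.5529 0.0357 0.2197] front y -0.0203
side [317. 210.] z29 [520.1   3.7  14.9   8.3  18.5] z18 [524.7 -10.4  15.2   8.5  18.5]
side [325. 191.] z29 [528.1 -84.5  27.2   9.9  35.1] z18 [ 532.9 -100.2   27.7   10.    35.1]
```

A now lies along a groove: it is at z18 y≈-10, about -4°, and didn't move as the teeth passed over it. On to B.

```bash
python3 -m creep '[[[-0.8,-0.6,0,0,0,0,0],[-0.8,-0.6,0,0,0,0,0],[-0.8,-0.5,0,0,0,0,0],[-0.8,-0.5,0,0,0,0,0],[-0.8,-0.5,0,0,0,0,0],[-0.8,-0.4,0,0,0,0,0],[-0.8,-0.4,0,0,0,0,0],[-0.8,-0.4,0,0,0,0,0],[-0.8,-0.4,0,0,0,0,0],[-0.8,-0.4,0,0,0,0,0],[-0.8,-0.4,0,0,0,0,0],[-0.8,-0.4,0,0,0,0,0]]]';python3 look.py
python3 -m creep '[[[-0.8,-0.4,0,0,0,0,0],[-0.8,-0.4,0,0,0,0,0],[-0.8,-0.4,0,0,0,0,0],[-0.8,-0.3,0,0,0,0,0],[-0.8,0,0,0,0,0,0]]]';python3 look.py pics/m4.png
```

```text
clock: 12.12
position: [0.5528, -0.0194, 0.2197]
tool_rot: [-3.141, -0.0, 1.571]
force: [0.0, 0.2, -1.9]
grip_width: 0.0168
finger_force: 68.9
12.125 [ 0.5528 -0.0194  0.2197] front y -0.0754
top [324. 164.] z29 [552.6  21.3  27.7  11.5   1.8] z18 [553.8  21.5  27.9  11.6   1.8]
side [324. 196.] z29 [521.6 -62.6  18.   10.6 -11.4] z18 [526.3 -77.9  18.4  10.8 -11.4]
clock: 12.85
position: [0.5528, -0.0344, 0.2197]
tool_rot: [-3.141, 0.0, 1.57]
force: [-1.0, 0.3, -1.6]
grip_width: 0.017
finger_force: 68.9
12.85 [ 0.5528 -0.0344  0.2197] front y -0.0904
top [334. 165.] z29 [552.2  -1.7  30.   11.5   1.7] z18 [553.4  -1.7  30.3  11.6   1.7]
```

View pics/m4.png

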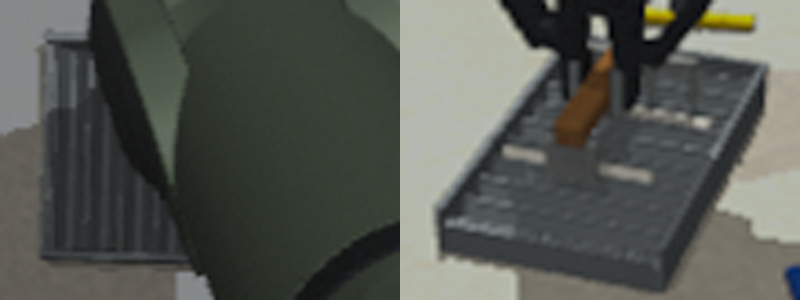

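The side view shows A lying along a groove, crop (520–650,165), with the foot above it. B, at about (670,118), looks parallel just behind the teeth. I'll go a bit further, then lift clear and check.

```bash
python3 -m creep '[[[-0.8,-0.4,0,0,0,0,0],[-0.8,-0.4,0,0,0,0,0],[-0.8,-0.4,0,0,0,0,0],[-0.8,-0.3,0,0,0,0,0],[-0.8,0,0,-1.5,0,0,0],[-0.8,0,0,-4,0,0,0],[-0.8,0,0,-4,0,0,0],[-0.8,-4,0,0,0,0,0],[-0.8,-5,0,0,0,0,0],[-0.8,-5,0,0,0,0,0],[-0.8,-5,0,0,0,0,0],[-0.8,-4,0,0,0,0,0]]]';python3 -m creep '[[[-0.8,-2,-2,0,0,0,0],[-0.8,0,-3,0,0,0,0],[-0.8,0,0,0,0,0,0]]]'; python3 look.py pics/m5.png
```

```text
clock: 14.45
position: [0.5525, -0.2811, 0.3159]
tool_rot: [3.141, 0.0, 1.57]
force: [1.0, -0.1, -1.2]
grip_width: 0.0166
finger_force: 69.0
clock: 14.82
position: [0.5012, -0.2997, 0.3157]
tool_rot: [-3.141, 0.0, 1.569]
force: [-0.2, -0.3, -0.8]
grip_width: 0.0169
finger_force: 69.0
14.825 [ 0.5012 -0.2997  0.3157] front y -0.3557
top [365. 170.] z29 [543.  -74.3  85.6   7.9  -0.7] z18 [544.1 -75.1  86.4   8.   -0.7]
top [337. 164.] z29 [ 5.56e+02 -9.10e+00  8.34e+01  8.70e+00 -4.00e-01] z18 [ 5.572e+02 -9.200e+00  8.420e+01  8.800e+00 -4.000e-01]
side [304. 207.] z29 [ 5.54e+02  3.60e+00  8.71e+01  1.12e+01 -2.00e-01] z18 [ 5.593e+02 -1.040e+01  8.870e+01  1.140e+01 -2.000e-01]
side [318. 195.] z29 [ 5.389e+02 -6.170e+01  8.570e+01  1.100e+01  2.000e-01] z18 [ 5.44e+02 -7.70e+01  8.73e+01  1.12e+01  2.00e-01]
```

View pics/m5.png

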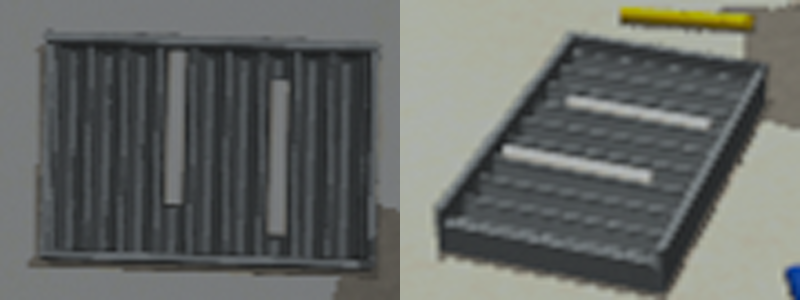

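Both rods lie along grooves. The z18 positions agree between views, at y≈-9 and -75, 3 pitches apart, with yaw under 1°. Now to stand the rake back.

```bash
python3 -m creep '[[[-0.8,-1.6,-2,0,0,0,0],[-0.8,-1.7,-1.9,2,0,0,0],[-0.8,0,0,3,0,0,0],[-0.8,0,0,3,0,0,0],[-0.8,0,0,2,0,0,0],[-0.8,0,0,1,0,0,0],[-0.8,0,0,0.6,0,0,0],[-0.8,0,0,0.3,0,0,0],[-0.8,0,0,0,0,0,0],[-0.8,0,0,0,0,0,0]]]'
```

```text
clock: 16.18
position: [0.464, -0.3322, 0.1962]
tool_rot: [3.141, 0.0, 1.571]
force: [0.4, 0.4, -1.4]
grip_width: 0.0167
finger_force: 69.0
```

```bash
python3 -m creep '[[[-0.8,0,0,0.1,0,0,0],[-0.8,0,0,0.1,0,0,0],[-0.8,0,0,0.05,0,0,0],[-0.8,0,0,0,0,0,0]]]' 20
python3 -m creep '[[[-0.4,0,0,0,0,0,0],[-0.2,0,0,0,0,0,0],[0.2,0,0,0,0,0,0],[0.6,0,0,0,0,0,0],[1,0,0,0,0,0,0],[1,0,0,0,0,0,0],[1,0,0,0,0,0,0]]]'
python3 -m creep '[[[1,0,0,-1,0,0,0],[1,0,0,-3,0,0,0],[1,0,0,-5,0,0,0],[1,0,0,-5,0,0,0],[1,-5,-3,0,0,0,0],[1,-5,-3,0,0,0,0],[1,-5,-3,0,0,0,0],[1,-5,-3,0,0,0,0],[1,0,0,0,0,0,0],[1,0,0,0,0,0,0]]]'
python3 look.py; python3 - <<'E'
from h import *
from workcell import vision
f=vision.grab_frame("top"); g=vision.grab_frame("side"); im=f["image"]
H,S,V=cv2.split(cv2.cvtColor(im,cv2.COLOR_BGR2HSV))
for c in blobs((H<16)&(S>110),40):
    m=c.reshape(-1,2).mean(0)
    if m[0]<520: print("handle",m.round(),rect(f,c,.046))
cv2.imwrite("pics/end.png",np.hstack([cv2.resize(im[150:270,420:540],(360,360),interpolation=2),cv2.resize(g["image"][110:210,300:420],(432,360),interpolation=2)]))
E
```

```text
clock: 16.68
position: [0.4639, -0.3322, 0.194]
tool_rot: [3.141, 0.001, 1.571]
force: [-4.2, 2.2, 15.6]
grip_width: 0.0166
finger_force: 71.6
clock: 17.55
position: [0.4638, -0.3321, 0.1932]
tool_rot: [-3.142, -0.0, 1.571]
force: [-0.1, 1.3, -0.1]
grip_width: 0.0854
finger_force: 0.0
clock: 18.8
position: [0.344, -0.5318, 0.3336]
tool_rot: [3.141, -0.0, 1.571]
force: [0.2, -0.2, -0.8]
grip_width: 0.0856
finger_force: 0.0
18.8 [ 0.344  -0.5318  0.3336] front y -0.5878
top [365. 171.] z29 [ 5.429e+02 -7.410e+01  8.550e+01  7.500e+00 -2.000e-01] z18 [ 5.44e+02 -7.48e+01  8.63e+01  7.60e+00 -2.00e-01]
top [337. 164.] z29 [555.9  -8.5  83.1   6.9   1.7] z18 [557.2  -8.6  83.9   7.    1.7]
side [304. 207.] z29 [ 5.54e+02  3.60e+00  8.71e+01  1.12e+01 -2.00e-01] z18 [ 5.593e+02 -1.050e+01  8.870e+01  1.140e+01 -2.000e-01]
side [318. 195.] z29 [ 5.39e+02 -6.15e+01  8.57e+01  1.07e+01  1.00e-01] z18 [ 5.44e+02 -7.68e+01  8.73e+01  1.09e+01  1.00e-01]
handle [474. 208.] [ 463.3 -323.5   96.1   16.4   89.8]
handle [181. 181.] [505.  347.3  96.9  16.8 -77.8]
```

View pics/end.png

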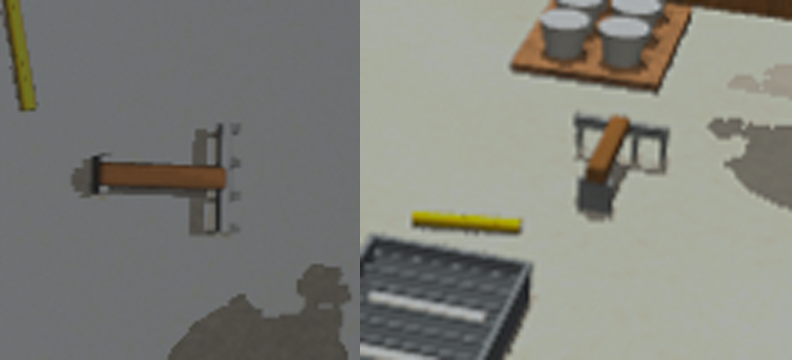

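The rake stands upright on its teeth and foot (left panel, about (160,177)), the gripper is clear, and the rods are still in their grooves.

```bash
python3 -c "
from workcell import bot; print(bot.job_done())"
```

```text
the job is handed in; nothing more can be done
None
```

Job handed in at about 19 s: both white rods lie along grooves, and the rake stands on the bench, released, with the arm clear.

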